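# Gauge a clamp's hand nut and sort it

### The arm

A 6-joint arm with a two-finger parallel gripper is mounted at the origin on the work surface. World frame = base frame: x ahead of the robot, y to its left, z up, the work surface at z = 0. Lengths are in mm, angles in rad, forces in N, time in s.
With the tool pointing down it reaches from about 300 to 850 mm from the base axis. Payload 4.2 kg.
Tool frame: the origin (TCP) lies midway between the tips of the shut fingers; the grasp point (between the pads) lies 19 mm behind it; z points along the fingers, y is the line along which they close (so a half turn about z gives the same grasp; the last joint's range is limited). The gripper opens to 91 mm and grips with 3 to 60 N. Pads are 32 mm wide; open, the fingers measure 118 mm over their backs; the gripper's body (76 mm by 178 mm) begins 60 mm behind the grasp point.
Start: joints at [-1.148, 0.32, 1.565, -0, 1.257, -0.02], TCP at [246.376, -519.559, 213.976] pointing down, gripper open.
Joint ranges: [-3.11, 3.11], [-0.84, 2.01], [0.21, 2.61], [-1.34, 4.49], [0.05, 2.63], [-2.56, 2.56]. Speed limits (rad/s): [2.57, 2.57, 3.14, 3.14, 3.14, 3.14].

### API

Orientations are given as a rotation vector (axis times angle).
In Python, from cell import * gives the robot as it stands.
- The arm moves only by the shell command python3 -m creep 'ROWS'. ROWS is JSON, a list of rows, each a list of 5 numbers: the shift along the tool's x, y, z in units of 25 mm (1.0 is 25 mm), then the turn about the tool's z in units of 6 degrees (1.0 is 6 degrees), then the finger opening in mm, from 0 to 91.2. A call has 1 to 10 rows; each row shifts and turns the commanded pose from where the row before left it, along the tool's axes as they then stand; what a row does not reach is not made up. A row lasts 1/8 s, in which the tool goes at most 62.5 mm and 10.7 degrees, less where a joint would pass 70% of its speed; a pose out of reach is approached as far as the arm can. A call is refused whole if a number of a shift passes 1 or a number of a turn 1, either way. A call with a gripper value outside its range is refused whole. The fingers move at their own pace and stop on an object; the grip force is fixed at half the most. Time passes only in rows, so rows that do not move let the fingers close. It gives the time, the measured TCP pose, the force, the opening and the grip force at its end, in the units of the state.
- sense(): the state, without advancing time (a new reading comes with each control period).
- read_camera(name): name is "scene" or "top"; returns a dict with "img" (384x512x3 uint8, blue, green, red), "fov_y" (degrees; the focal length in pixels is half the picture's height over the tangent of half this angle, whatever the lens; pixels are square), "cx", "cy" (the principal point, pixels), "D" ([k1, k2, p1, p2, k3] as OpenCV has them; the pictures are not rectified), "eye" and "rotation" of the camera in the world. Camera axes: x right, y up, looking along -z (the intrinsics and any distortion apply to the point x, -y, -z); pixel columns grow to the right and rows downward; lengths in mm; the calibration is good to about 2 mm. A picture is of the moment at which its call begins. There is no depth.
- close_job(): hands the job in; it is judged then, once.
The state is a dict: "time": time; "joint_positions": joint angles; "qd": joint speeds; "joint_torque": joint torques, N m; "position": TCP position; "tcp_rot": TCP orientation; "force": force on the tool from outside, world axes, zero at the start; "ft_torque": the same for the moment, N m; "gripper_width": opening from 0.0 (shut) to 1.0 (fully open); "grip_force": force on a finger pad.
Only numpy, scipy, OpenCV 4.12 (cv2) and the standard library are available. Lean on these libraries where they do the work, as an engineer would, in place of code of your own. Each camera call takes 0.05 s, during which the arm holds its last target. There are 200 camera calls.

### The job

Pick up the hand nut that lies on the cream carpet, screw it clockwise onto the threaded gauge, by feel and without forcing it, until it stops. Unscrew it and stand it upright in the square wooden tray if it had gone fully home against the gauge's shoulder, or in the round steel tin if it had stopped short. Leave the other nut on its wooden board and do not disturb the file, the stone carving and the jar.

Things in the scene. Friction and masses are not known exactly. Their poses are not given: they have to be found in the camera images.
- nut_a: closed-top aluminium hand nut: knurled cup 46 mm across, 33 mm tall, open below, with an upright grip bar on top, 44 mm long, 12 wide, 25 tall (33 to 58 mm above the rim). About 100 g. Origin: centre of the underside (rim); z up; x along the bar. Two inner thread lugs lie under the bar's two ends, so half a turn changes nothing. Looks just like the other nut; either may be on the carpet.
- nut_b: second hand nut, outwards the same as the first, same origin and axes. Bore 37 mm; lugs 5 mm cubes centred 4 mm above the rim, reaching in to 14 mm from the axis. One of the two nuts goes fully home on the gauge; the other stops with its rim 3.5 mm above the seat: which one is told only by gauging.
- gauge: fixed steel thread gauge: block 100 x 70 x 14 mm (long side along x), origin at the centre of its underside, z up. On it a round shoulder 54 mm across, its top (the seat) 22 mm up; from there a stud 27 mm tall with a conical tip, core 26 mm, 34 mm over its threads. Right-hand oiled quick thread, two starts, lead 24 mm a turn, thread section 5 mm, 2 mm play along the axis.
- gauge_seat (a point): seat: centre of the shoulder's top face, on the stud's axis; axes as the gauge's. Fully home: the rim lies on it. From the set-on angle (see the thread end), kept lightly pressed, a good nut reaches the seat about 115 degrees clockwise later and is tight after about 140; a bad one stops 3.5 mm above it after about 65 and is tight after about 90. Turning some 15 degrees beyond tight counts as forcing.
- gauge_thread_end (a point): upper end of one thread, 17 mm above the seat on the stud's +x side; the other is opposite. The threads run down clockwise seen from above. Set on with the bar 20 degrees anticlockwise of the gauge's x axis, a nut rests with its rim about 7 mm above the seat; with the bar on or clockwise of it, up to 12 mm higher, on the thread: turn it until the lugs pass an end.
- mat: cream carpet pad, 190 x 190 x 12 mm, fixed on the table; origin at the centre of its underside. The nut to be gauged stands on it.
- board: brown wooden board, 120 x 120 x 12 mm, fixed; origin at the centre of its underside. The other nut waits on it and stays there.
- tray: square wooden tray, fixed, 140 x 140 mm outside, walls 6 mm thick and 28 mm tall, floor 6 mm thick; origin at the centre of its underside. For nuts that go fully home.
- tin: round open steel tin, fixed, 136 mm across, walls 3 mm thick and 28 mm tall, floor 6 mm thick; origin at the centre of its underside. For nuts that stop short.
- file: loose flat file with a turned wooden handle, 300 mm long, up to 24 mm tall; origin below the joint of handle and blade, x along the blade. Bystander.
- carving: loose grey-green carved stone bird, about 80 x 34 x 51 mm; origin at the centre of its underside. Bystander.
- polish: loose small amber jar, 52 mm across, 45 mm tall; origin at the centre of its underside. Bystander.
Mind the look-alikes: they are no part of the job. Of the things that look like the tray, the smaller one is meant. What is shaped like the nut_b but purple is not meant.

How it is judged:
By the outcome, as a careful person would: the job done as asked, in the order asked, and still so for the second after the job is handed in, with the robot touching nothing.
It also fails if it takes over 67 s, if anything falls off the work surface, if the arm or the gripper's body presses on something with over 40 N, if the wrist force passes 120 N, or if a joint passes its speed limit or range.

## Working session

There is one attempt and no reset: what is moved stays moved. The work goes in short steps, Python scripts to look and compute and a shell command to move; the robot and the scene stay as the last step left them, time stands still between calls to the robot, and variables do not carry over. Pictures are saved under pics/ and viewed, at most 10 in all, crops included, and the job is handed in when it is done.

```bash
mkdir -p pics; ls; cat > h.py <<'E'
from cell import *
import numpy as np, cv2
def K(c):
    h=c["img"].shape[0]; f=h/2/np.tan(np.radians(c["fov_y"])/2)
    return np.array([[f,0,c["cx"]],[0,f,c["cy"]],[0,0,1.]])
def ray(c,uv):
    p=cv2.undistortPoints(np.array([[uv]],float),K(c),np.array(c["D"],float))[0,0]
    d=np.array(c["rotation"])@np.array([p[0],-p[1],-1.]); return np.array(c["eye"],float),d/np.linalg.norm(d)
def onz(c,uv,z):
    e,d=ray(c,uv); return e+d*(z-e[2])/d[2]
def two(c1,u1,c2,u2):
    e1,d1=ray(c1,u1);e2,d2=ray(c2,u2)
    s=np.linalg.lstsq(np.c_[d1,-d2],e2-e1,rcond=None)[0]
    a,b=e1+d1*s[0],e2+d2*s[1]; return (a+b)/2,np.linalg.norm(a-b)
def proj(c,P):
    R=np.array(c["rotation"]);q=R.T@(np.array(P,float)-np.array(c["eye"]));q=q*[1,-1,-1]
    return cv2.projectPoints(q.reshape(1,1,3),np.zeros(3),np.zeros(3),K(c),np.array(c["D"],float))[0][0,0]
E
python3 - <<'E'
from h import *
for n in("scene","top"):
    c=read_camera(n); cv2.imwrite(f"pics/{n}0.png",cv2.resize(c["img"],(768,576),interpolation=cv2.INTER_CUBIC)); cv2.imwrite(f"{n}_raw.png",c["img"])
    print(n,c["fov_y"],c["cx"],c["cy"],c["D"],c["eye"],np.array(c["rotation"]).round(3).tolist())
s=sense();print(s)
E
```

```text
pics
scene 51.998851835346784 259.23722347834934 191.14603428085482 [-0.06556643  0.          0.          0.          0.        ] [1253.01366858   25.42329071  932.85909276] [0.514, 0.575, 1.59]
top 52.27211175008989 262.2587162634584 185.192096222951 [0.00669832 0.         0.         0.         0.        ] [ 438.19015181  -42.7326259  1293.79375554] [0.067, -0.084, -1.58]
{'time': 0.1, 'joint_positions': array([-1.14800917e+00,  3.20211378e-01,  1.56554689e+00, -2.75666713e-05,
        1.25741670e+00, -2.00456459e-02]), 'qd': array([ 0.00054408, -0.00071347, -0.00488739, -0.00043679, -0.0004749 ,
        0.00221199]), 'joint_torque': array([ 1.05483141e-03, -4.13332486e+01, -2.32509112e+01,  7.29869097e-02,
        4.22093191e-02, -4.46888896e-05]), 'position': array([ 246.16963788, -519.1346953 ,  213.21783203]), 'tcp_rot': array([-3.06338775e+00, -6.89604119e-01,  5.37215229e-04]), 'force': array([ 0.96474157, -0.08633211,  0.09767422]), 'ft_torque': array([ 0.0213902 , -0.01241176,  0.02105748]), 'grip_force': 0.0, 'gripper_width': 0.9997444200616891}
```

```bash
sed -i 's/np.array(c\["rotation"\])/cv2.Rodrigues(np.array(c["rotation"],float))[0]/' h.py; cat h.py | grep Rodr
```

```text
d=cv2.Rodrigues(np.array(c["rotation"],float))[0]@np.array([p[0],-p[1],-1.]); return np.array(c["eye"],float),d/np.linalg.norm(d)
    R=cv2.Rodrigues(np.array(c["rotation"],float))[0];q=R.T@(np.array(P,float)-np.array(c["eye"]));q=q*[1,-1,-1]
```

View pics/scene0.png

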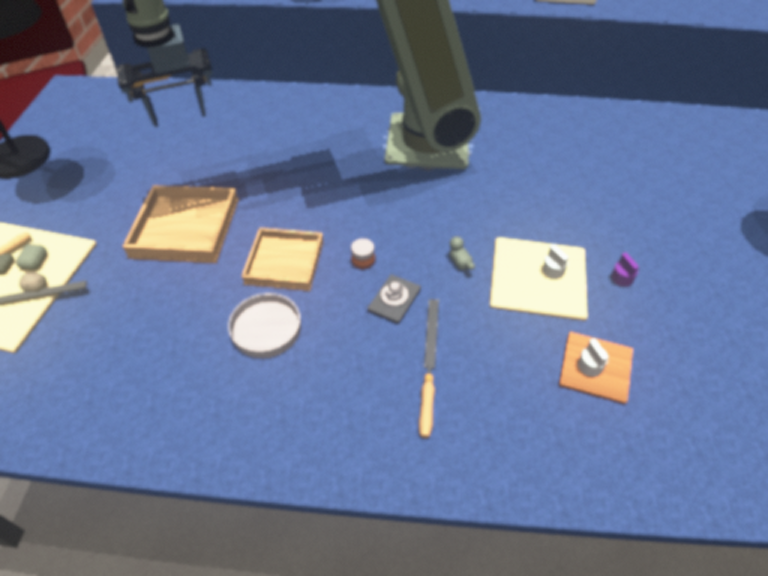

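View pics/top0.png

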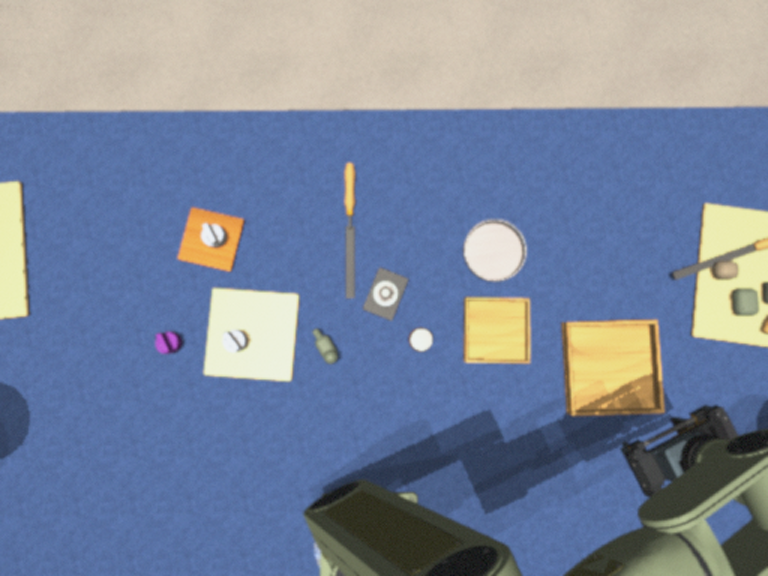

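Top view (768-scale pixels): the candidates are the carpet nut (235,341), the board nut (212,235, stays put) and the purple look-alike (167,342). I choose the one on the carpet. The gauge is at (386,293). The small tray is at (498,330), with the larger look-alike at (614,367). The tin is at (495,250). Next is the close crop and the measuring.

```bash
cat > m.py <<'E'
from h import *
t=read_camera("top");s=read_camera("scene")
def crop(c,u,v,r=20): 
    return cv2.resize(c["img"][v-r:v+r,u-r:u+r],(290,290),interpolation=cv2.INTER_CUBIC)
cv2.imwrite("pics/crop1.png",np.vstack([np.hstack([crop(t,157,227),crop(t,257,195)]),np.hstack([crop(s,370,175),crop(s,263,198)])]))
def blob(c,u,v,r,f,z=None):
    im=c["img"][v-r:v+r,u-r:u+r]; hsv=cv2.cvtColor(im,cv2.COLOR_BGR2HSV); m=f(hsv).astype(np.uint8)
    m=cv2.morphologyEx(m,cv2.MORPH_CLOSE,np.ones((5,5)))
    k=max(cv2.findContours(m,0,2)[0],key=cv2.contourArea)
    return k.reshape(-1,2)+[u-r,v-r]
notblue=lambda h:~((h[...,0]>95)&(h[...,0]<130)&(h[...,1]>90))
low=lambda h:(h[...,1]<60)
wood=lambda h:((h[...,0]<35)&(h[...,1]>60))
def rect(P):
    r=cv2.minAreaRect(P.astype(np.float32));b=cv2.boxPoints(r)
    e=[b[1]-b[0],b[2]-b[1]];e=max(e,key=np.linalg.norm)
    return np.round(r[0],1),np.round(r[1],1),round(np.degrees(np.arctan2(e[1],e[0]))%180,1)
for n,c,u,v,r,f,z in [("gauge block",t,257,195,20,notblue,14),("tray",t,332,220,26,wood,28),("tin",t,330,166,25,notblue,28),("mat",t,168,223,36,lambda h:(h[...,0]<45)&(h[...,2]>120),12),("board",t,140,159,26,lambda h:(h[...,0]<25)&(h[...,1]>60),12),("carv",t,217,230,16,notblue,25),("jar",t,281,226,12,notblue,45),
  ("tray_s",s,189,172,30,wood,28),("tin_s",s,177,216,30,notblue,28)]:
    P=blob(c,u,v,r,f); W=np.array([onz(c,p,z)[:2] for p in P.astype(float)]); print(n,*rect(W))
# nut on mat: bright low-sat
for n,c,u,v in(("nut_t",t,157,227),("nut_s",s,370,175)):
    P=blob(c,u,v,14,lambda h:(h[...,1]<40));print(n,cv2.minAreaRect(P.astype(np.float32)),len(P))
# stud top height: seat shoulder bright blob in both
E
python3 m.py
```

```text
gauge block [524.4 -38.1] [ 75.2 108.7] 157.8
tray [ 445.9 -277.6] [142.2 138.6] 88.7
tin [ 620.7 -277.6] [140.9 138.9] 88.7
mat [442.9 252.2] [191.1 190.7] 85.3
board [651.9 344.4] [122.5 120.5] 76.4
carv [416.5  92.8] [85.  37.2] 31.0
jar [ 427.3 -111.7] [50.9 50.6] 89.2
tray_s [ 452.  -277.9] [143.8 155.5] 178.1
tin_s [ 604.8 -278.2] [194.1 146.9] 0.7
nut_t ((156.5, 226.5), (27.0, 27.0), 90.0) 4
nut_s ((369.5, 174.5), (27.0, 27.0), 90.0) 7
```

View pics/crop1.png

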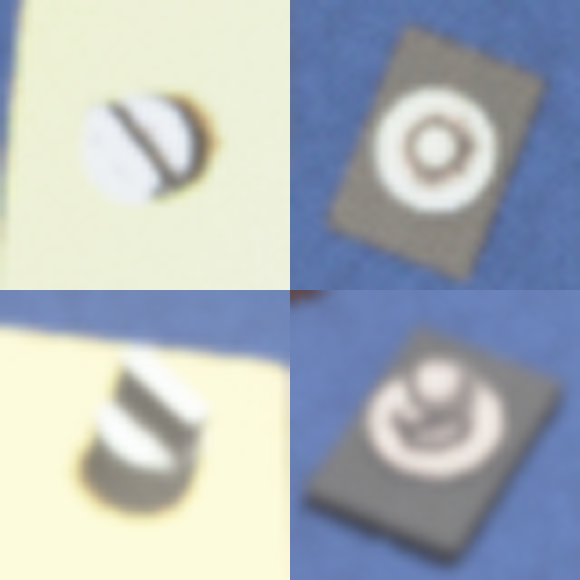

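The crop confirms the choice: a silver nut on cream carpet, with its bar's dark side running (113,107)-(178,185) in the top crop. The gauge stud tip is at (437,147). Next I compute positions from the two views.

```bash
cat > m2.py <<'E'
from h import *
t=read_camera("top");s=read_camera("scene")
T=lambda x,y,o:((x+.5)/7.25-.5+o[0],(y+.5)/7.25-.5+o[1])
nt=(137,207);ns=(350,155);gt=(237,175);gs=(243,178)
a,b=[onz(t,T(*p,nt),57)[:2] for p in((113,107),(178,185))]
print("bar side line top",a,b,np.degrees(np.arctan2(*(a-b)[::-1])))
print("cup top disc c (z45)",onz(t,T(138,146,nt),45)[:2])
# scene bar-top long edges ends
a,b=[onz(s,T(x,y-290,ns),70)[:2] for x,y in((138,350),(200,415))]
print("bar top scene",a,b,(a+b)/2,np.degrees(np.arctan2(*(a-b)[::-1])))
print("tip two-view",two(t,T(437,147,gt),s,T(437,380-290,gs)))
print("seat ring",onz(t,T(436.5,150,gt),22)[:2], "two",two(t,T(436.5,150,gt),s,T(434,418-290,gs)))
# bar top centre two views: top view bar top centre = left of dark line
print("bar two-view",two(t,T(133,150,nt),s,T(167,383-290,ns)))
E
python3 m2.py
```

```text
bar side line top [446.42041703 290.03126148] [412.57429036 261.5386438 ] 40.09161209278845
cup top disc c (z45) [429.4302757  282.11973107]
bar top scene [407.05724794 272.71442962] [441.77877535 295.15305145] [424.41801164 283.93374053] -147.12762707500974
tip two-view (array([540.63843585, -42.2953945 , 115.43084983]), np.float64(238.00937886391335))
seat ring [ 526.08377253 -169.15069402] two (array([541.45995064, -42.93718306,  94.55174674]), np.float64(240.58410929991285))
bar two-view (array([428.04301796, 279.68877299,  72.67157505]), np.float64(5.166304759374759))
```

```bash
sed -i 's/T(437,/T(147,/g;s/T(436.5,150/T(146.5,150/g;s/T(434,418/T(144,418/' m2.py; python3 m2.py | grep -E "tip|seat"
python3 -m creep '[[0.75,-0.95,0,0,91],[0.75,-0.95,0,0,91],[0.75,-0.95,0,0,91],[0.75,-0.95,0,0,91],[0.75,-0.95,0,0,91],[0.75,-0.95,0,0,91],[0.75,-0.95,0,0,91],[0.75,-0.95,0,0,91],[0.75,-0.95,0,0,91],[0.75,-0.95,0,0,91]]'
python3 -m creep '[[0.75,-0.95,0,0,91],[0.75,-0.95,0,0,91],[0.75,-0.95,0,0,91],[0.75,-0.95,0,0,91],[0.75,-0.95,0,0,91],[0.75,-0.95,0,0,91],[0.75,-0.95,0,0,91],[0.75,-0.95,0,0,91],[0.75,-0.95,0,0,91],[0.75,-0.95,0,0,91]]'
python3 -m creep '[[0.75,-0.95,0.2,0,91],[0.75,-0.95,0.2,0,91],[0.75,-0.95,0.2,0,91],[0.75,-0.95,0.2,0,91],[0.75,-0.95,0.2,0,91],[0.5,-0.6,0.2,0,91],[0,0,0.2,-0.7,91],[0,0,0.2,-0.7,91],[0,0,0.2,-0.7,91],[0,0,0,0,91]]'
```

```text
tip two-view (array([526.62579194, -38.59131265,  51.54522109]), np.float64(1.0053065751652557))
seat ring [527.4239224  -38.76798109] two (array([527.04216083, -39.01815302,  27.7247766 ]), np.float64(0.4663526416816195))
time: 1.65
position: [314.2, -223.7, 214.1]
tcp_rot: [3.065, 0.689, 0.001]
force: [-0.3, -0.8, 0.1]
gripper_width: 0.994
grip_force: 0.0
time: 2.9
position: [381.8, 71.3, 214.1]
tcp_rot: [3.065, 0.69, 0.001]
force: [-0.3, -0.3, 0.1]
gripper_width: 0.996
grip_force: 0.0
time: 4.15
position: [420.1, 236.4, 168.6]
tcp_rot: [2.971, 1.02, -0.002]
force: [-0.2, 0.3, 0.2]
gripper_width: 0.995
grip_force: 0.0
```

```bash

python3 -m creep '[[0.7,-0.6,0.5,0,60],[0.65,-0.6,0.5,0,60],[0,0,0.7,0,50],[0,0,0.7,0,50],[0,0,0.7,0,50],[0,0,0,0,50],[0,0,0,0,50]]'
python3 - <<'E'
from h import *
s=read_camera("scene");cv2.imwrite("pics/a.png",cv2.resize(s["img"][130:210,320:420],(800,640),interpolation=cv2.INTER_CUBIC)[:600])
p=sense();print(p["position"],p["tcp_rot"]);print(proj(s,p["position"]))
E
```

```text
time: 5.03
position: [428.9, 281.9, 91.5]
tcp_rot: [-2.97, -1.023, -0.001]
force: [0.4, 0.5, 0.4]
gripper_width: 0.548
grip_force: 0.0
[429.03380899 281.88232471  91.82213715] [-2.97034231e+00 -1.02239333e+00 -1.77930791e-03]
[373.86658462 163.33742066]
```

View pics/a.png

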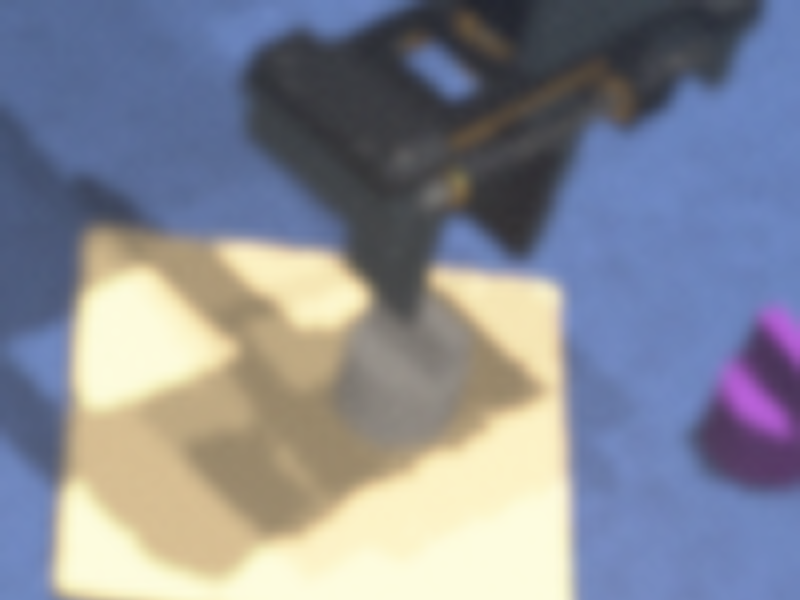

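The nut stands between the finger positions, with the left tip near (408,310). The bar is hidden behind that finger. I descend with force checks.

```bash

python3 -m creep '[[0,0,0.5,0,50],[0,0,0.45,0,50],[0,0,0,0,50]]'; python3 -m creep '[[0,0,0.4,0,50],[0,0,0.35,0,50],[0,0,0,0,50]]'
```

```text
time: 5.45
position: [427.7, 280.5, 66.4]
tcp_rot: [2.97, 1.022, -0.004]
force: [-0.1, -0.2, -0.7]
gripper_width: 0.544
grip_force: 0.0
time: 5.82
position: [428.0, 280.7, 48.0]
tcp_rot: [2.97, 1.022, -0.003]
force: [0.4, -0.1, -0.7]
gripper_width: 0.549
grip_force: 0.0
```

```bash

python3 -m creep '[[0,0,0,0,24],[0,0,0,0,24],[0,0,0,0,18],[0,0,0,0,15],[0,0,0,0,13],[0,0,0,0,8],[0,0,0,0,8],[0,0,0,0,8]]'; python3 -m creep '[[0,0,-0.5,0,8],[0,0,-1,0,8],[0,0,-1,0,8],[0,0,-1,0,8],[0,0,0,0,8]]'
python3 - <<'E'
from h import *
s=read_camera("scene");p=sense();u=proj(s,p["position"]).astype(int);print(u,p["gripper_width"]*91.2,p["force"])
cv2.imwrite("pics/b.png",cv2.resize(s["img"][u[1]-35:u[1]+40,u[0]-50:u[0]+50],(800,600),interpolation=cv2.INTER_CUBIC))
E
```

```text
time: 6.82
position: [428.5, 281.1, 49.0]
tcp_rot: [2.971, 1.022, 0.0]
force: [-0.1, 0.0, 1.6]
gripper_width: 0.131
grip_force: 30.0
time: 7.45
position: [429.8, 281.8, 138.6]
tcp_rot: [-2.97, -1.022, -0.008]
force: [0.2, 1.0, -1.3]
gripper_width: 0.131
grip_force: 30.0
[377 152] 11.694293739390115 [-0.66917666 -1.10512451 -0.37725418]
```

View pics/b.png

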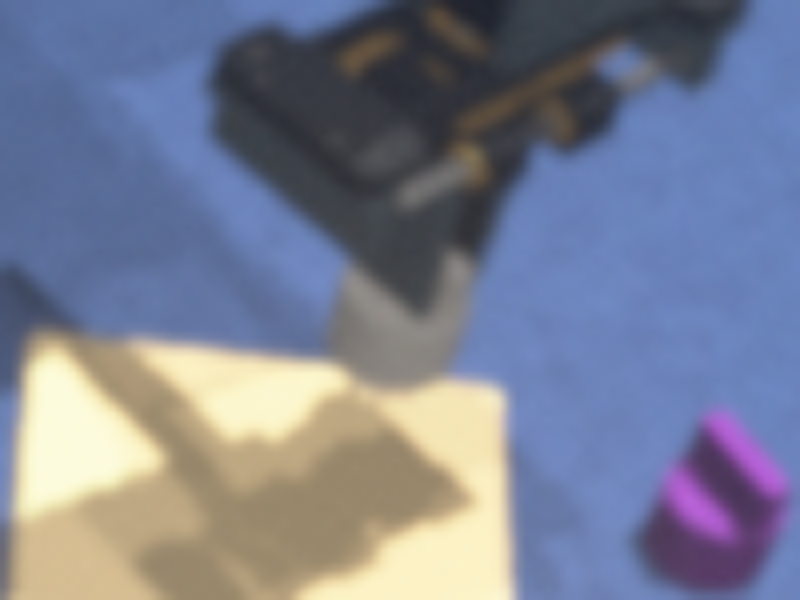

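The nut is lifted and upright between the pads (cup at about (400,330)). I measure its offset along the bar against the TCP.

```bash

python3 - <<'E'
from h import *
s=read_camera("scene");p=sense();P=p["position"]
a=np.linspace(0,2*np.pi,73)
o=np.array([377-50,152-35])
for dz in(-37,-4):
    q=np.array([(proj(s,P+[23*np.cos(t),23*np.sin(t),dz])-o)*8+4 for t in a]);print(dz,q.min(0),q.max(0))
x=np.array([.789,.614,0]);print("px per 5mm x",(proj(s,P+5*x)-proj(s,P))*8)
im=s["img"][o[1]:o[1]+75,o[0]:o[0]+100].astype(int)
h=cv2.cvtColor(im.astype(np.uint8),cv2.COLOR_BGR2HSV)
for r in (36,38,40,42,44,46,47,48):
    m=np.where((h[r,38:62,1]<60))[0]+38; print(r*8+4,m.min()*8 if len(m) else None,(m.max()+1)*8 if len(m) else None, end=' | ')
E
```

```text
-37 [317.10747787 314.30504825] [443.37980521 405.07672131]
-4 [335.50657059 250.48081734] [464.62505616 341.58934242]
px per 5mm x [9.69689026 8.36984366]
292 336 472 | 308 328 464 | 324 328 464 | 340 320 456 | 356 304 456 | 372 304 456 | 380 304 488 | 388 304 496 |
```

```bash

python3 -m creep '[[-0.37,0.96,0,0,8],[-0.37,0.96,0,0,8],[-0.37,0.96,0,0,8],[-0.37,0.96,0,0,8],[-0.37,0.96,0,0,8],[-0.37,0.96,0,0,8],[-0.37,0.96,0,0,8],[-0.37,0.96,0,0,8],[-0.37,0.96,0,0,8],[-0.37,0.96,0,0,8]]'
python3 -m creep '[[-0.37,0.96,0,0,8],[-0.37,0.96,0,0,8],[-0.37,0.96,0,0,8],[0,0,0,-1,8],[0,0,0,-1,8],[0,0,0,-1,8],[0,0,0,-1,8],[0,0,0,-1,8],[0,0,0,-1,8],[0,0,0,-1,8]]'
python3 -m creep '[[0,0,0,-1,8],[0,0,0,-1,8],[0,0,0,-1,8],[0,0,0,-1,8],[0,0,0,-1,8],[0,0,0,-1,8],[0,0,0,-1,8],[0,0,0,-1,8],[0,0,0,-1,8],[0,0,0,-1,8]]'
python3 -m creep '[[0,0,0,-1,8],[0,0,0,-1,8],[0,0,0,-1,8],[0,0,0,-1,8],[0,0,0,-1,8],[0,0,0,-1,8],[0,0,0,-0.3,8],[0,0,0,0,8]]'
python3 -c "
from h import *
p=sense();print(p['position'],p['joint_positions'],np.degrees(2*np.arctan2(p['tcp_rot'][1],p['tcp_rot'][0])),p['tcp_rot'],p['force'])"
```

```text
time: 8.8
position: [502.5, 34.1, 135.0]
tcp_rot: [-2.97, -1.022, 0.005]
force: [-0.4, 1.6, -0.7]
gripper_width: 0.128
grip_force: 30.0
time: 10.05
position: [524.7, -38.8, 134.8]
tcp_rot: [-2.402, -2.022, 0.004]
force: [-0.9, 0.2, -1.3]
gripper_width: 0.134
grip_force: 30.0
time: 11.3
position: [524.7, -38.8, 134.9]
tcp_rot: [-1.069, -2.951, 0.001]
force: [0.0, 0.5, -0.9]
gripper_width: 0.131
grip_force: 30.0
time: 12.3
position: [525.2, -38.8, 135.7]
tcp_rot: [-0.063, -3.139, -0.0]
force: [0.3, 0.3, -1.2]
gripper_width: 0.124
grip_force: 30.0
[525.24600213 -38.82252871 135.69210667] [-9.55751112e-02  3.09210251e-01  1.79195936e+00 -7.34862435e-05
  1.04191006e+00 -1.62633230e+00] -182.29194664372523 [-6.28010784e-02 -3.13947703e+00 -7.69455912e-05] [ 0.3051459   0.26030503 -1.18306259]
```

```bash

python3 -m creep '[[-0.05,0,0.5,0,8],[0,0,0.6,0,8],[0,0,0.55,0,8],[0,0,0,0,8],[0,0,0,0,8]]'
python3 - <<'E'
from h import *
s=read_camera("scene");p=sense();print(p["position"],p["force"])
cv2.imwrite("pics/c.png",cv2.resize(s["img"][165:225,225:305],(800,600),interpolation=cv2.INTER_CUBIC))
P=p["position"];o=np.array([225,165])
f=lambda Q:((proj(s,Q)-o)*10+5).round()
print("tcp",f(P),"rim c",f(P-[0,0,37]),"tip",f([526.6,-38.6,49]),"seat",f([526.6,-38.6,22]),"rim edges y",f(P-[0,23,37]),f(P-[0,-23,37]))
E
```

```text
time: 12.92
position: [527.2, -38.9, 95.2]
tcp_rot: [0.061, 3.141, -0.0]
force: [-0.1, -0.1, -1.8]
gripper_width: 0.132
grip_force: 30.0
[527.35744039 -38.93966478  95.51644248] [-0.78904309  0.21536504 -0.70784791]
tcp [380. 157.] rim c [380. 241.] tip [382. 260.] seat [382. 318.] rim edges y [301. 236.] [460. 247.]
```

View pics/c.png

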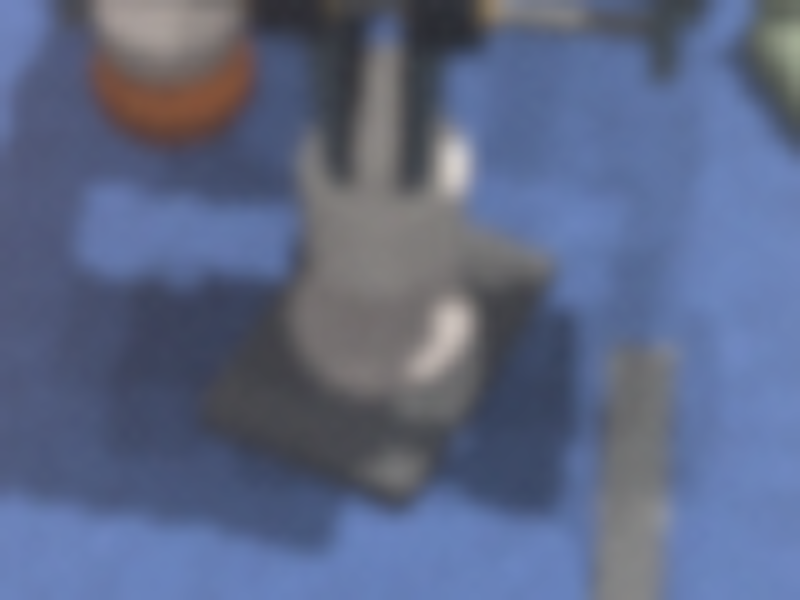

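The cup hangs at columns 300-465 (centre about 381) above the shoulder at 288-480 (centre about 384), so it is laterally aligned. I descend by feel.

```bash

python3 -m creep '[[0,0,0.2,0,8],[0,0,0.15,0,8],[0,0,0,0,8]]'; python3 -m creep '[[0,0,0.15,0,8],[0,0,0.0,0,8]]';python3 -m creep '[[0,0,0.15,0,8],[0,0,0.0,0,8]]'
```

```text
time: 13.35
position: [526.7, -38.9, 86.1]
tcp_rot: [-0.061, -3.14, 0.0]
force: [-0.1, -0.4, -1.2]
gripper_width: 0.13
grip_force: 30.0
time: 13.6
position: [526.8, -38.9, 82.4]
tcp_rot: [-0.061, -3.14, 0.0]
force: [0.1, 0.3, -1.0]
gripper_width: 0.132
grip_force: 30.0
time: 13.85
position: [526.7, -38.9, 78.6]
tcp_rot: [-0.061, -3.14, 0.0]
force: [0.3, -0.0, -0.4]
gripper_width: 0.131
grip_force: 30.0
```

```bash

for i in 1; do python3 -m creep '[[0,0,0.15,0,8],[0,0,0.0,0,8]]'; python3 -m creep '[[0,0,0.15,0,8],[0,0,0.0,0,8]]';python3 -m creep '[[0,0,0.1,0,8],[0,0,0.0,0,8]]'; done | grep -E "pos|force: \["
```

```text
position: [526.7, -38.9, 74.9]
force: [-0.6, 0.4, -1.2]
position: [526.7, -38.9, 71.1]
force: [0.2, 0.4, -1.6]
position: [526.8, -38.9, 68.7]
force: [0.0, -0.2, -0.5]
```

```bash

python3 -m creep '[[0,0,0.07,0,8],[0,0,0.0,0,8]]'| grep -E "pos|force: \["; python3 -m creep '[[0,0,0.05,0,8],[0,0,0.0,0,8]]'| grep -E "pos|force: \["
```

```text
position: [527.1, -39.0, 67.3]
force: [0.6, -1.1, 0.5]
position: [527.4, -38.9, 66.8]
force: [-0.3, -0.8, 4.7]
```

```bash

python3 -m creep '[[0,0,0.05,0,8],[0,0,0.0,0,8]]'| grep -E "pos|force: \["
```

```text
position: [527.8, -38.9, 66.4]
force: [-1.8, 0.6, 9.9]
```

```bash
cat > st.py <<'E'
from h import *
p=sense();r=p["tcp_rot"];g=-22.2
ang=np.degrees(2*np.arctan2(r[1],r[0]))
print(round(float(p["time"]),2),p["position"].round(1),"cw from set-on",round((177.8-ang)%360,1),"F",p["force"].round(1),"M",p["ft_torque"].round(2),"w",round(p["gripper_width"]*91.2,1),"grip",p["grip_force"],"j6",round(p["joint_positions"][5],2))
E
python3 st.py
python3 -m creep '[[0,0,0.016,0.7,8],[0,0,0.016,0.7,8],[0,0,0.016,0.7,8],[0,0,0,0,8]]'>/dev/null; python3 st.py
python3 -m creep '[[0,0,0.016,0.7,8],[0,0,0.016,0.7,8],[0,0,0.016,0.7,8],[0,0,0,0,8]]'>/dev/null; python3 st.py
```

```text
15.35 [527.8 -38.9  66.4] cw from set-on 0.0 F [-1.8  0.6  9.9] M [0.1  0.3  0.06] w 12.0 grip 30.002008974552155 j6 -1.63
15.85 [528.3 -39.5  65.7] cw from set-on 12.6 F [-0.7 -0.8 11.3] M [-0.16  0.32  0.05] w 11.4 grip 30.004881620407104 j6 -1.41
16.35 [528.5 -39.4  64.7] cw from set-on 25.2 F [-1.3 -1.4 13.2] M [-0.11  0.26  0.04] w 11.8 grip 30.00509351491928 j6 -1.19
```

```bash
for k in 1; do
python3 -m creep '[[0,0,0.01,0.7,8],[0,0,0.01,0.7,8],[0,0,0.01,0.7,8],[0,0,0,0,8]]'>/dev/null; python3 st.py
python3 -m creep '[[0,0,0.01,0.7,8],[0,0,0.01,0.7,8],[0,0,0,0,8]]'>/dev/null; python3 st.py
python3 -m creep '[[0,0,0.01,0.7,8],[0,0,0.01,0.7,8],[0,0,0,0,8]]'>/dev/null; python3 st.py; done
```

```text
16.85 [528.6 -39.3  63.8] cw from set-on 37.8 F [-1.7  0.  11.1] M [-0.06  0.18 -0.01] w 11.8 grip 30.004505217075348 j6 -0.97
17.23 [528.5 -39.1  63.3] cw from set-on 46.2 F [-1.6 -0.4 12.1] M [ 0.01  0.13 -0.01] w 11.8 grip 30.003572702407837 j6 -0.82
17.6 [528.5 -39.2  62.5] cw from set-on 54.6 F [-0.4  0.5  9.7] M [-0.07  0.    0.01] w 11.6 grip 30.002568662166595 j6 -0.67
```

```bash
for k in 1; do
python3 -m creep '[[0,0,0.01,0.7,8],[0,0,0.01,0.5,8],[0,0,0,0,8]]'>/dev/null; python3 st.py
python3 -m creep '[[0,0,0.01,0.6,8],[0,0,0.01,0.6,8],[0,0,0,0,8]]'>/dev/null; python3 st.py
python3 -m creep '[[0,0,0.01,0.6,8],[0,0,0,0,8]]'>/dev/null; python3 st.py; done
```

```text
17.98 [528.4 -39.4  62.4] cw from set-on 61.8 F [-2.2 -1.9 12.9] M [-0.25  0.41 -0.04] w 11.6 grip 30.01250445842743 j6 -0.55
18.35 [528.6 -39.4  62.4] cw from set-on 69.0 F [-1.8 -0.9 15.6] M [-0.25  0.44 -0.01] w 11.7 grip 30.012864768505096 j6 -0.42
18.6 [528.6 -39.5  62.4] cw from set-on 72.6 F [-2.4 -1.5 17.9] M [-0.3   0.54 -0.03] w 11.9 grip 30.016060173511505 j6 -0.36
```

```bash
for k in 1; do
python3 -m creep '[[0,0,-0.01,0.7,8],[0,0,0,0,8]]'>/dev/null; python3 st.py
python3 -m creep '[[0,0,0,0.7,8],[0,0,0,0,8]]'>/dev/null; python3 st.py
python3 -m creep '[[0,0,0,0.5,8],[0,0,0,0,8]]'>/dev/null; python3 st.py; done
```

```text
18.85 [528.5 -39.4  62.4] cw from set-on 76.8 F [-3.6 -1.  15.8] M [-0.28  0.56 -0.01] w 11.7 grip 30.014348924160004 j6 -0.29
19.1 [528.6 -39.3  62.4] cw from set-on 81.0 F [-2.  -1.8 16.5] M [-0.23  0.44 -0.07] w 12.0 grip 30.01265287399292 j6 -0.21
19.35 [528.6 -39.4  62.4] cw from set-on 84.0 F [-3.2 -0.5 15.7] M [-0.3   0.43 -0.03] w 11.8 grip 30.011656880378723 j6 -0.16
```

```bash
for k in 1; do
python3 -m creep '[[0,0,0,0.4,8],[0,0,0,0,8]]'>/dev/null; python3 st.py
python3 -m creep '[[0,0,0,0.3,8],[0,0,0,0,8]]'>/dev/null; python3 st.py
python3 -m creep '[[0,0,0,0.3,8],[0,0,0,0,8]]'>/dev/null; python3 st.py; done
```

```text
19.6 [528.7 -39.4  62.4] cw from set-on 86.4 F [-2.6 -0.5 16.3] M [-0.24  0.49 -0.02] w 12.0 grip 30.01147359609604 j6 -0.12
19.85 [528.6 -39.4  62.4] cw from set-on 88.2 F [-2.  -0.7 16.1] M [-0.26  0.48  0.05] w 12.0 grip 30.01252591609955 j6 -0.09
20.1 [528.5 -39.4  62.4] cw from set-on 90.0 F [-1.9 -0.7 15.6] M [-0.15  0.55 -0.02] w 11.9 grip 30.017195641994476 j6 -0.06
```

```bash
for k in 1; do
python3 -m creep '[[0,0,0,0.3,8],[0,0,0,0,8]]'>/dev/null; python3 st.py
python3 -m creep '[[0,0,0,0.3,8],[0,0,0,0,8]]'>/dev/null; python3 st.py; done
```

```text
20.35 [528.2 -39.3  62.4] cw from set-on 91.8 F [-2.9 -1.2 16.6] M [-0.14  0.7  -0.02] w 12.0 grip 30.020993649959564 j6 -0.02
20.6 [527.9 -39.2  62.3] cw from set-on 93.6 F [-2.8 -0.7 17.6] M [-0.09  0.83 -0.01] w 11.9 grip 30.02338707447052 j6 0.01
```

```bash

python3 -m creep '[[0,0,0,0.25,8],[0,0,0,0,8]]'>/dev/null; python3 st.py
```

```text
20.85 [527.7 -39.2  62.3] cw from set-on 95.1 F [-3.8 -0.8 18.7] M [-0.05  0.83  0.14] w 11.6 grip 30.02050817012787 j6 0.03
```

Tight at about 93-95°, with the descent stopped at about 61° and TCP z 62.4. That puts the rim about 3.5 mm above the seat, so the nut stops short and goes in the tin. Now I unscrew it.

```bash

python3 -m creep '[[0,0,-0.01,-0.5,8],[0,0,-0.01,-0.7,8],[0,0,0,-0.7,8],[0,0,0,-0.7,8],[0,0,0,-0.7,8],[0,0,0,-0.7,8],[0,0,0,0,8]]'>/dev/null; python3 st.py
python3 -m creep '[[0,0,-0.012,-0.7,8],[0,0,-0.012,-0.7,8],[0,0,-0.012,-0.7,8],[0,0,-0.012,-0.7,8],[0,0,0,0,8]]'>/dev/null; python3 st.py
python3 -m creep '[[0,0,-0.012,-0.7,8],[0,0,-0.012,-0.7,8],[0,0,-0.012,-0.7,8],[0,0,-0.012,-0.7,8],[0,0,0,0,8]]'>/dev/null; python3 st.py
```

```text
21.73 [528.5 -39.2  62.4] cw from set-on 71.1 F [-1.3 -0.8 13.4] M [-0.02  0.27  0.05] w 11.6 grip 30.005725622177124 j6 -0.39
22.35 [528.5 -39.1  62.6] cw from set-on 54.3 F [ 0.6 -0.5  7.4] M [-0.02 -0.21  0.07] w 11.8 grip 30.001111328601837 j6 -0.68
22.98 [528.3 -38.8  63.6] cw from set-on 37.6 F [0.3 0.4 6.3] M [ 0.2  -0.26 -0.07] w 11.8 grip 30.001936554908752 j6 -0.97
```

```bash

python3 -m creep '[[0,0,-0.012,-0.7,8],[0,0,-0.012,-0.7,8],[0,0,-0.012,-0.7,8],[0,0,-0.012,-0.7,8],[0,0,0,0,8]]'>/dev/null; python3 st.py
python3 -m creep '[[0,0,-0.012,-0.7,8],[0,0,-0.012,-0.7,8],[0,0,-0.012,-0.7,8],[0,0,-0.012,-0.7,8],[0,0,0,0,8]]'>/dev/null; python3 st.py
python3 -m creep '[[0,0,-0.012,-0.7,8],[0,0,-0.012,-0.4,8],[0,0,-0.06,0,8],[0,0,-0.06,0,8],[0,0,0,0,8]]'>/dev/null; python3 st.py
```

```text
23.6 [528.1 -39.6  64.9] cw from set-on 20.7 F [-0.4 -2.6  8.5] M [-0.37  0.07 -0.04] w 12.0 grip 30.004420280456543 j6 -1.27
24.23 [528.1 -39.3  65.8] cw from set-on 4.0 F [ 0.3 -1.8  6. ] M [-0.19 -0.18 -0.12] w 11.7 grip 30.00293880701065 j6 -1.56
24.85 [526.5 -39.   68.1] cw from set-on 357.4 F [-0.2 -0.4 -1.1] M [ 0.11 -0.13  0.04] w 11.8 grip 29.999781847000122 j6 -1.67
```

```bash

python3 -m creep '[[0,0,-0.2,0,8],[0,0,-0.2,0,8],[0,0,0,0,8]]'>/dev/null; python3 st.py
python3 -m creep '[[0,0,-0.4,0,8],[0,0,-0.6,0,8],[0,0,-0.7,0,8],[0,0,-0.7,0,8],[0,0,0,0,8]]'>/dev/null; python3 st.py
```

```text
25.23 [527.3 -39.   79. ] cw from set-on 357.3 F [-0.4 -1.1 -1. ] M [ 0.09 -0.13 -0.  ] w 11.8 grip 29.999750554561615 j6 -1.67
25.85 [528.2 -39.  140.6] cw from set-on 357.3 F [-0.8  0.1 -0.8] M [ 0.11 -0.16 -0.04] w 12.0 grip 29.999788999557495 j6 -1.67
```

```bash

python3 -m creep '[[-0.365,-0.957,0,0,8],[-0.365,-0.957,0,0,8],[-0.365,-0.957,0,0,8],[-0.365,-0.957,0,0,8],[-0.365,-0.957,0,0,8],[-0.365,-0.957,0,0,8],[-0.365,-0.957,0,0,8],[-0.365,-0.957,0,0,8],[-0.365,-0.957,0,0,8],[-0.365,-0.957,0,0,8]]'>/dev/null; python3 -m creep '[[0,0,0,0,8],[0,0,0,0,8]]'>/dev/null;python3 st.py
python3 - <<'E'
from h import *
c=read_camera("scene");t=cv2.imread("top_raw.png");tt=read_camera("top")
s0=cv2.imread("scene_raw.png")
print("tin rim centre two views",two(tt,(495/1.5-.2,250/1.5-.2),c,(265/1.5-.2,321/1.5-.2)))
P=sense()["position"];u=proj(c,P-[0,0,37]);print(u)
a,b=160,130
cv2.imwrite("pics/d.png",cv2.resize(c["img"][a:a+90,b:b+120],(800,600),interpolation=cv2.INTER_CUBIC))
E
```

```text
27.35 [ 619.7 -277.   138. ] cw from set-on 357.3 F [-0.   0.2 -1. ] M [ 0.12 -0.14  0.03] w 11.6 grip 29.999866783618927 j6 -2.02
tin rim centre two views (array([ 618.48683882, -277.48084872,   30.05651048]), np.float64(1.1827472449122631))
[172.00932769 198.62456132]
```

View pics/d.png

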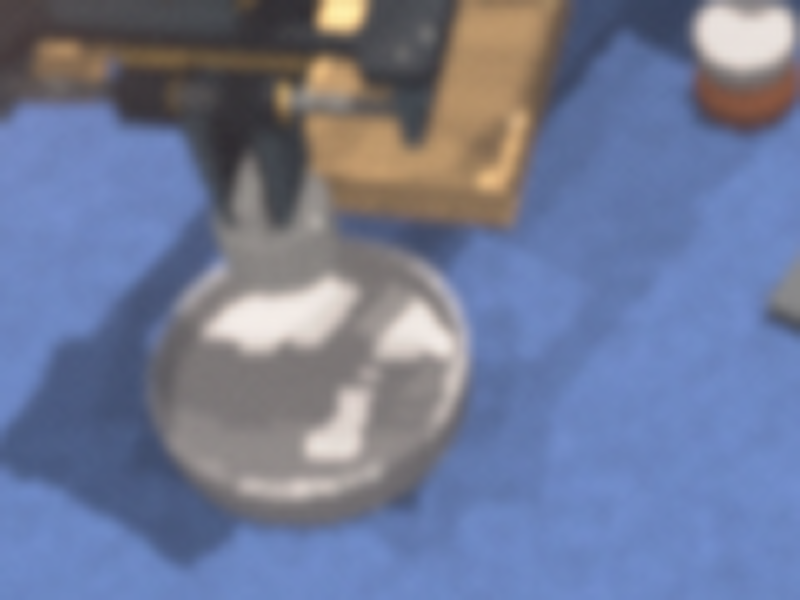

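The nut hangs over the tin (ellipse centre about (310,380)). The tin's rim centre measures (618,-277,30), which matches its 28 mm height. I lower it.

```bash

python3 -m creep '[[0,0,0.5,0,8],[0,0,0.8,0,8],[0,0,0.8,0,8],[0,0,0.8,0,8],[0,0,0.5,0,8],[0,0,0.15,0,8],[0,0,0,0,8]]'>/dev/null;python3 st.py
python3 -m creep '[[0,0,0.06,0,8],[0,0,0,0,8]]'>/dev/null;python3 st.py
python3 -m creep '[[0,0,0.04,0,8],[0,0,0,0,8]]'>/dev/null;python3 st.py
```

```text
28.32 [ 620.4 -277.4   49.9] cw from set-on 357.3 F [-0.4  1.2 -0.6] M [ 0.07 -0.11  0.  ] w 11.5 grip 29.999750554561615 j6 -2.02
28.57 [ 620.4 -277.5   48.7] cw from set-on 357.3 F [ 0.7  0.1 -1.8] M [ 0.11 -0.15  0.  ] w 11.8 grip 29.99983549118042 j6 -2.02
28.82 [ 620.1 -277.4   47.3] cw from set-on 357.3 F [ 0.3 -0.  -1.7] M [ 0.11 -0.12 -0.05] w 11.8 grip 29.999788105487823 j6 -2.02
```

```bash

python3 -m creep '[[0,0,0.06,0,8],[0,0,0,0,8]]'>/dev/null;python3 st.py
python3 -m creep '[[0,0,0.05,0,8],[0,0,0,0,8]]'>/dev/null;python3 st.py
python3 -m creep '[[0,0,0.03,0,8],[0,0,0,0,8]]'>/dev/null;python3 st.py
```

```text
29.07 [ 620.  -277.3   45.5] cw from set-on 357.3 F [ 0.6  0.1 -1.4] M [ 0.13 -0.13 -0.05] w 11.8 grip 29.99983638525009 j6 -2.02
29.32 [ 620.1 -277.4   44.3] cw from set-on 357.3 F [-0.7  0.5 -1.3] M [ 0.12 -0.11  0.01] w 11.5 grip 29.99982386827469 j6 -2.02
29.57 [ 620.1 -277.4   43.7] cw from set-on 357.3 F [-0.4  0.3 -1.4] M [ 0.1  -0.11 -0.01] w 11.8 grip 29.99986231327057 j6 -2.02
```

```bash

python3 -m creep '[[0,0,0.03,0,8],[0,0,0,0,8]]'>/dev/null;python3 st.py
python3 -m creep '[[0,0,0.03,0,8],[0,0,0,0,8]]'>/dev/null;python3 st.py
```

```text
29.82 [ 620.2 -277.5   43. ] cw from set-on 357.3 F [ 0.1  0.2 -1.7] M [ 0.13 -0.15  0.02] w 12.0 grip 29.999833703041077 j6 -2.02
30.07 [ 620.2 -277.4   43. ] cw from set-on 357.3 F [-1.2  0.8  5.1] M [0.22 0.2  0.02] w 11.6 grip 30.0008887052536 j6 -2.02
```

Contact at TCP 43.0, as predicted. I open slightly, retreat and look.

```bash

python3 -m creep '[[0,0,-0.02,0,20],[0,0,0,0,30],[0,0,0,0,36],[0,0,0,0,36],[0,0,-0.3,0,36],[0,0,-0.6,0,36],[0,0,-0.8,0,36],[0,0,-0.8,0,36],[0,0,-0.8,0,36],[0,0,-0.8,0,36]]';
python3 -m creep '[[1,0.3,-0.5,0,36],[1,0.3,0,0,36],[1,0.3,0,0,36],[1,0.3,0,0,36],[1,0.3,0,0,36],[1,0.3,0,0,36],[0,0,0,0,36]]'; python3 - <<'E'
from h import *
c=read_camera("scene")
cv2.imwrite("pics/e.png",cv2.resize(c["img"],(768,576),interpolation=cv2.INTER_CUBIC))
E
```

```text
time: 31.32
position: [620.4, -277.5, 147.4]
tcp_rot: [-0.013, 3.14, -0.001]
force: [0.5, 0.8, 0.0]
gripper_width: 0.393
grip_force: 0.0
time: 32.2
position: [468.8, -233.4, 159.1]
tcp_rot: [-0.012, 3.14, -0.001]
force: [-0.2, -0.4, -0.2]
gripper_width: 0.395
grip_force: 0.0
```

View pics/e.png

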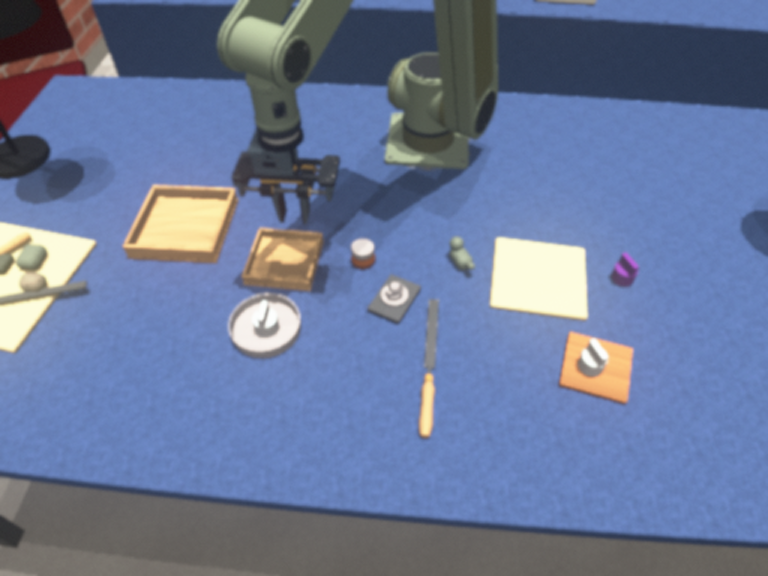

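The nut stands upright in the tin at (265,318). The other nut is still on its board at (593,357), and the file, carving and jar have not moved.

```bash
python3 -c "
from cell import *
print(close_job())"
```

```text
the job is handed in; nothing more can be done
None
```

The carpet nut stopped about 3.5 mm short of the gauge's seat, so I unscrewed it and stood it upright in the round steel tin; the job is handed in, with the other nut, file, carving and jar left where they were.

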